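Extend the telescopic scrubbing brush and hold it over the stock pot in the sink

ROBOT

A 6-joint arm with a two-finger parallel gripper is mounted at the origin on a cart in front of the work surface, level with it; the furniture and walls round the work are solid. World frame = base frame: x ahead of the robot, y to its left, z up, the work surface at z = 0. Lengths are in m, angles in rad, forces in N, time in s.
With the tool pointing down it reaches from about 0.3 to 0.775 m from the base axis. Payload 14.6 kg.
Tool frame: the origin (TCP) lies at the very end of the fingers, on their centre line; the grasp point (between the pads) lies 19 mm behind it; z points along the fingers, y is the line along which they close (so a half turn about z gives the same grasp; the last joint's range is limited). The gripper opens to 94 mm and grips with 3 to 60 N. Pads are 16 mm wide; open, the fingers measure 119 mm over their backs; the gripper's body (75 mm by 177 mm) begins 78 mm behind the grasp point.
Start: joints at [1.093, 0.3, 1.521, -0, 1.321, -0.067], TCP at [0.22, 0.504, 0.176] pointing down, gripper open.
Joint ranges: [-3.03, 3.03], [-0.79, 2.21], [0.23, 2.52], [-1.04, 4.18], [0, 3.07], [-2.55, 2.55]. Speed limits (rad/s): [2.22, 2.22, 2.57, 3.14, 3.14, 3.14].

INTERFACE

Orientations are given as [roll, pitch, yaw] about the fixed x, y, z axes, in that order (R = Rz(yaw) Ry(pitch) Rx(roll)).
In Python, from station import ctrl, cams gives the robot as it stands. The module is installed in compiled form; this text tells all that it offers.
- The arm moves only by the tool arm_command, never from a script. Its argument "plan" is a list that holds one entry, the list of rows, each a list of 7 numbers: the shift along the tool's x, y, z in mm, then the turn, a rotation vector about the tool's x, y, z in rad, then the closure, from -1 (fully open) to 1 (shut). A call has 1 to 12 rows; each row is the pose to reach, as a shift and turn from the pose commanded when the call began, along the tool's axes at that moment; what a row does not reach only later rows make up. A row lasts 1/10 s, in which the tool goes at most 50 mm and 8.59 degrees, less where a joint would pass 70% of its speed; a pose out of reach is approached as far as the arm can. A call with a gripper value outside its range is refused whole. The fingers move at their own pace and stop on an object; "squeeze" is the grip in N (left out, the last holds). Time passes only in rows, so rows that repeat a pose let the fingers close. It gives the time, the measured TCP pose, the force, the opening and the grip force at its end, in the units of the state.
- ctrl.get_obs(): the state, without advancing time (a new reading comes with each control period).
- cams.camera(name): name is "scene" or "top" or "wrist"; returns (picture, depth): 400x640x3 uint8, blue, green, red; 400x640 float32, m along the optical axis (not along the pixel's ray), 0 where there is no reading.
- cams.camera_info(name): a dict with "fx", "fy", "cx", "cy" (pixels), "world_to_cam" (4x4, takes a point from world to camera coordinates). Camera axes: x right, y down, z forward; pixel columns grow to the right and rows downward; lengths in m; the calibration is good to about 2 mm. A picture is of the moment at which its call begins: read the wrist's pose just before it. camera_info takes no time and is no camera call; for the wrist camera it gives the pose at the moment of the call.
- ctrl.hand_in(): hands the job in; it is judged then, once.
The state is a dict: "time_s": time; "qpos": joint angles; "joint_vel": joint speeds; "tau": joint torques, N m; "ee_pos": TCP position; "eef_rot": TCP orientation; "force": force on the tool from outside, world axes, zero at the start; "moment": the same for the moment, N m; "grip_width": finger opening in m; "grip_force": force on a finger pad.
Only numpy, scipy, OpenCV 4.12 (cv2) and the standard library are available. Lean on these libraries where they do the work, as an engineer would, in place of code of your own. Each camera call takes 0.05 s, during which the arm holds its last target. There are 200 camera calls.

TASK

The stock pot in the sink is to be scrubbed with the telescopic brush that lies in its drip stand. With the brush still in the stand, squeeze the orange button in the side of its handle and draw the handle straight back, past the first stop to the second, then let the button spring out so that the brush is locked at full length. Then take the brush out by its handle and finish while holding it still, level, bristles down, just above the mouth of the pot without touching it; do not disturb the small things standing about.

Things in the scene. Friction and masses are not known exactly. Their poses are not given: they have to be found in the camera images.
- brush: Handle of the telescopic brush: blue bar with grey ribs, 200 (x) x 28 (y) x 24 mm (z), plus a wire loop of 23 mm at its rear. Origin mid-handle on the axis; +x points to the head, z up, away from the bristles. At the start it lies in the stand, axis 60 mm above the worktop, origin over the stand's origin, x axes parallel, bristles down. Whole brush about 0.27 kg.
- grip (a point): Point on the handle's axis 20 mm behind its origin, clear of the button and, once drawn out, of the saddle: a good place to hold the drawn-out brush. Its centre of mass is then 80 to 120 mm ahead of this point; a firm grip (60 N or more) holds it level.
- button_face (a point): Middle of the outer face of the orange latch button in the handle's -y side, 62 mm ahead of the handle's origin, level with its axis. The button is 24 mm long, 13 mm high and stands 4 mm proud; a gripper closing across the handle here presses it flush. It springs back by itself when let go.
- brush_button (a joint): How far the latch button is pressed (m): 0 = sprung out, brush locked; 0.004 = flush with the handle, brush free to slide (free from 0.003 on); about 0.0028 = released between two stops, tooth riding on the rod. It takes 3 N to start, 7 N when flush.
- brush_rod (a joint): How far the 14 mm square rod with the head is drawn out of the handle (m): 0 = closed and locked, 0.055 = first stop, 0.110 = second stop and hard end of travel; 1.5 mm of play. With the button held in, the rod slides past the first stop with about 3 N of friction; with the button out it locks at the next stop it meets.
- bristles (a point): Middle of the bristle tips under the head (75 x 50 mm, rounded blue block, white bristles), 34 mm below the axis; 177.5 mm ahead of the handle's origin when closed, 287.5 mm when fully drawn out. The grey ferrule behind the head starts at 126 mm (closed).
- brush_stand: White drip tray, fixed to the worktop, with two steel uprights that carry the brush. Origin on the worktop under the closed handle's middle; +x to the brush head (to the robot's right). Tray from x = -110 to +226 mm, 96 mm wide, 14 mm high. Rear saddle at x = -75 mm, 12 mm thick, 47 mm wide: handle rests at 48 mm, lips 7.5 mm high beside it. The brush lifts straight up and out.
- fork (a point): Front fork of the stand, at x = +117 mm of the stand, 60 mm high: 5 mm steel sheet, 50 mm wide, prongs up to 74 mm, with a 17.5 mm slot, open at the top, for the rod. Ferrule and head cannot pass it, so it holds the head back when the handle is drawn to -x of the stand (after about 6 mm of slack).
- sink_edge (a point): Point on the left rim of the sink basin, level with the worktop; axes as the world's. A polished stock pot, 274 mm across and 215 mm high, stands fixed in the basin: the middle of its mouth (260 mm wide) lies 70 mm farther ahead (+x) and 195 mm farther right (-y) than this point, its rim 26 mm above the worktop. The faucet's spout is swung clear, beyond the pot.
- ramekin: White ramekin, 73 mm across, 41 mm high; leave it where it stands. Origin at its underside.
- glass_1: Small clear glass, 46 mm across, 59 mm high; leave it where it stands. Origin at its underside.
- spice_jar_3: Spice jar with a dark cap, 41 mm across, 105 mm high; leave it where it stands. Origin at its underside.
- mug_1: Small blue cup, 58 mm across with a handle, 49 mm high; leave it where it stands. Origin at its underside.
- teaspoon_1: Steel teaspoon, 139 mm long, lying on the worktop; leave it where it lies. Origin at its underside.

How it is judged:
On the way:
1. the brush is drawn out to its second stop and locked there, the button sprung out, its head still in the stand (value of joint brush_rod above 0.107 m and value of joint brush_button below 0.0012 m and horizontal distance between bristles and fork below 0.09 m), for 0.2 s.
At the end, for the whole second after the job is handed in: The gripper holds the brush still, off everything else: rod at the second stop (over 107 mm), button sprung out (under 1.2 mm), level within 20 degrees with bristles down, bristle tips 8 to 164 mm above the pot's rim and over its mouth, within 90 mm of its middle both ways (value of joint brush_rod above 0.107 m and value of joint brush_button below 0.0012 m and angle between brush's own z axis and vertical below 0.35 rad and height (world z) of grip above 0.05 m and contact force between brush and the fingers above 2 N and linear speed of brush below 0.03 m/s and x of bristles in the frame of sink_edge between -0.02 and 0.16 m and y of bristles in the frame of sink_edge between -0.285 and -0.105 m and z of bristles in the frame of sink_edge between 0.034 and 0.19 m); the arm keeps its last pose, push and grip.
It fails at once if one of the small things about (ramekin, glass, spice jar, cup, teaspoon) is moved by more than 3 cm (distance of any of ramekin, glass_1, spice_jar_3, mug_1, teaspoon_1 from where it was at the start of the episode above 0.03 m).
It also fails if it takes over 48 s, if anything falls off the work surface, if the arm or the gripper's body presses on something with over 40 N, if the wrist force passes 120 N, or if a joint passes its speed limit or range.

## Working session

There is one attempt and no reset: what is moved stays moved. The work goes in short steps, Python scripts to look and compute and a tool call to move; the robot and the scene stay as the last step left them, time stands still between calls to the robot, and variables do not carry over. Pictures are saved under pics/ and viewed, at most 13 in all, crops included, and the job is handed in when it is done.

Besides the shell and the picture viewer there is one more tool, called after "Call:" in YAML: its name, and indented under it one key for each argument. arm_command: Moves the arm, as the interface text tells. Its arguments: {"type":"object","properties":{"plan":{"type":"array"},"squeeze":{"type":"number"}},"required":["plan"]}

```bash
mkdir -p pics
cat > h.py <<'E'
import numpy as np, cv2
from station import ctrl, cams
def shot(n,f):
    p,d=cams.camera(n); cv2.imwrite('pics/'+f,p); np.savez('pics/'+f+'.npz',p=p,d=d); return p,d
def ray(n,u,v,z):
    i=cams.camera_info(n); T=np.linalg.inv(i['world_to_cam'])
    r=T[:3,:3]@np.array([(u-i['cx'])/i['fx'],(v-i['cy'])/i['fy'],1]); o=T[:3,3]
    return o+r*(z-o[2])/r[2]
def proj(n,P):
    i=cams.camera_info(n); c=i['world_to_cam']@np.append(P,1); return i['fx']*c[0]/c[2]+i['cx'],i['fy']*c[1]/c[2]+i['cy']
E
python3 - <<'E'
from h import *
shot('top','t.png');shot('scene','s.png')
o=ctrl.get_obs();print(o)
for n in('top','scene'):print(cams.camera_info(n))
E
```

```text
{'time_s': 0.1, 'qpos': array([ 1.09342133e+00,  3.00390336e-01,  1.52152159e+00, -1.22907916e-05,
        1.32071849e+00, -6.65989336e-02]), 'joint_vel': array([ 9.92066080e-05, -1.61642019e-03, -1.45508283e-03,  2.58635498e-03,
       -1.37204647e-04, -5.08484252e-04]), 'tau': array([-1.75028534e-03, -5.32655454e+01, -3.53275430e+01,  7.08151306e-02,
        2.35723250e-02, -3.96728069e-05]), 'ee_pos': array([0.21950652, 0.5040013 , 0.17565582]), 'eef_rot': array([-3.14055640e+00, -5.71837925e-05,  2.73081961e+00]), 'force': array([-0.32762855, -0.96159414, -0.27066138]), 'moment': array([ 0.01521006, -0.01373338,  0.00078953]), 'grip_force': 0.0, 'grip_width': 0.093857246648475}
{'fx': 371.97963154272264, 'fy': 371.97963154272264, 'cx': 324.0538556073424, 'cy': 197.59267540710297, 'world_to_cam': array([[ 0.00199434, -0.9999602 , -0.00869651, -0.03698217],
       [-0.99729118, -0.00134943, -0.07354241,  0.56147472],
       [ 0.07352775,  0.00881963, -0.99725417,  1.22099019],
       [ 0.        ,  0.        ,  0.        ,  1.        ]])}
{'fx': 376.8216936261135, 'fy': 376.8216936261135, 'cx': 316.9118419033594, 'cy': 199.4965585114036, 'world_to_cam': array([[ 0.68232233, -0.73073857,  0.02138648, -0.42684434],
       [-0.33171272, -0.33553898, -0.88169171,  0.24500012],
       [ 0.65146214,  0.59450377, -0.47134101,  1.08718462],
       [ 0.        ,  0.        ,  0.        ,  1.        ]])}
```

View pics/t.png

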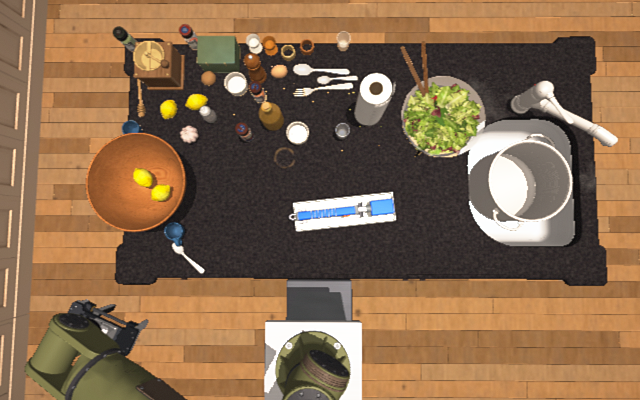

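View pics/s.png

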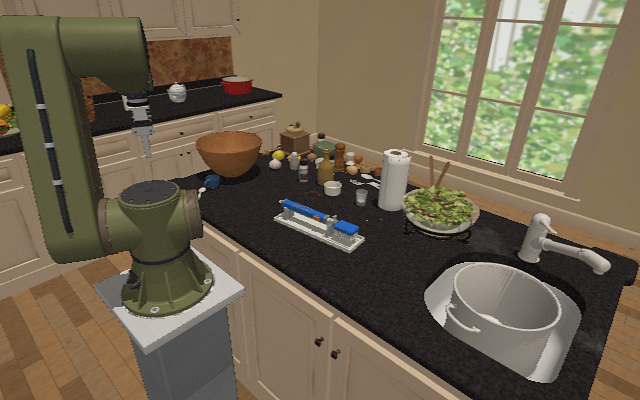

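The top view shows the stand at about (293–397, 195–230), with the brush head to the right at (382, 208). The pot mouth is around (520, 180). I'll measure the tray, the blue parts and the pot rim.

Run:
```python
from h import *
z=np.load('pics/t.png.npz');p,d=z['p'],z['d']
hsv=cv2.cvtColor(p,cv2.COLOR_BGR2HSV)
# tray: hull of white+blue
box=np.zeros(p.shape[:2],np.uint8);box[185:238,285:405]=1
tray=((hsv[...,2]>110)&(box>0)).astype(np.uint8)
n,l,s,c=cv2.connectedComponentsWithStats(tray);k=1+s[1:,4].argmax()
m=(l==k).astype(np.uint8);m=cv2.morphologyEx(m,cv2.MORPH_CLOSE,np.ones((5,5)));m=cv2.morphologyEx(m,cv2.MORPH_OPEN,np.ones((11,11)))
cs,_=cv2.findContours(m,0,2);r=cv2.minAreaRect(max(cs,key=cv2.contourArea));b=cv2.boxPoints(r)
print(r);print(np.array([ray('top',*q,0.014) for q in b]),ray('top',*r[0],0.014))
blue=((hsv[...,0]>95)&(hsv[...,0]<125)&(hsv[...,1]>120)&(box>0)).astype(np.uint8)
n,l,s,c=cv2.connectedComponentsWithStats(blue)
for k in range(1,n):
  if s[k,4]>15:
    ys,xs=np.where(l==k);print(s[k],c[k],'d',np.median(d[l==k]),ray('top',*c[k],.072), ray('top',xs.min(),c[k][1],.072)[:2],ray('top',xs.max()+1,c[k][1],.072)[:2])
org=((hsv[...,0]>4)&(hsv[...,0]<22)&(hsv[...,1]>150)&(box>0));print('orange',[ray('top',*q[::-1],.06) for q in np.argwhere(org)])
# cloud at sink using depth
i=cams.camera_info('top');T=np.linalg.inv(i['world_to_cam'])
v,u=np.mgrid[0:400,0:640];P=np.stack([(u-i['cx'])/i['fx']*d,(v-i['cy'])/i['fy']*d,d],-1)@T[:3,:3].T+T[:3,3]
np.save('pics/P.npy',P)
q=P[120:245,460:590];mm=(q[...,2]>.015)&(q[...,2]<.04)&(np.hypot(q[...,0]-.53,q[...,1]+.55)<.2)
pts=q[mm][:,:2];print(len(pts))
import scipy.optimize as so
f=so.least_squares(lambda a:np.hypot(pts[:,0]-a[0],pts[:,1]-a[1])-a[2],[.53,-.56,.135],loss='soft_l1',f_scale=.003);print('pot',f.x)
# heights of things near
print('tall things', [ (n,P[b_[1],b_[0]].round(3)) for n,b_ in {'towel':(375,88),'glass':(342,130),'ramekin':(297,132),'salad':(440,115),'potleft':(474,180)}.items()])
cr=cv2.resize(p[180:240,280:410],None,fx=6,fy=6,interpolation=cv2.INTER_CUBIC);cv2.imwrite('pics/c1.png',cr)
```

```text
((343.4235534667969, 211.2992401123047), (30.003812789916992, 102.13948059082031), 83.774169921875)
[[ 0.54729518  0.07478644  0.014     ]
 [ 0.58501347 -0.26574935  0.014     ]
 [ 0.48517127 -0.27543016  0.014     ]
 [ 0.44765924  0.06307656  0.014     ]] [ 0.51613762 -0.10086073  0.014     ]
[370 199  24  16 315] [381.5047619  206.67619048] d 1.1914066 [ 0.52894418 -0.21975747  0.072     ] [ 0.52888678 -0.18310998] [ 0.52900648 -0.25953773]
[333 206  22  10 160] [343.675 210.825] d 1.1868474 [ 0.51551292 -0.09915466  0.072     ] [ 0.51545631 -0.06511868] [ 0.51557295 -0.13524452]
[298 209  34  11 210] [313.07619048 214.05714286] d 1.1869671 [ 0.50504181 -0.00159145  0.072     ] [0.50495815 0.04652021] [ 0.50514673 -0.0619338 ]
orange [array([ 0.50255651, -0.11356971,  0.06      ]), array([ 0.50256217, -0.11678616,  0.06      ]), array([ 0.49931259, -0.09747962,  0.06      ]), array([ 0.49931832, -0.10069618,  0.06      ])]
262
pot [-2755.00794667  4618.43351256  5378.5610178 ]
tall things [('towel', array([ 0.878, -0.189,  0.175])), ('glass', array([ 0.793, -0.097,  0.013])), ('ramekin', array([0.786, 0.056, 0.014])), ('salad', array([ 0.815, -0.4  ,  0.111])), ('potleft', array([ 0.637, -0.589, -0.113]))]
```

View pics/c1.png

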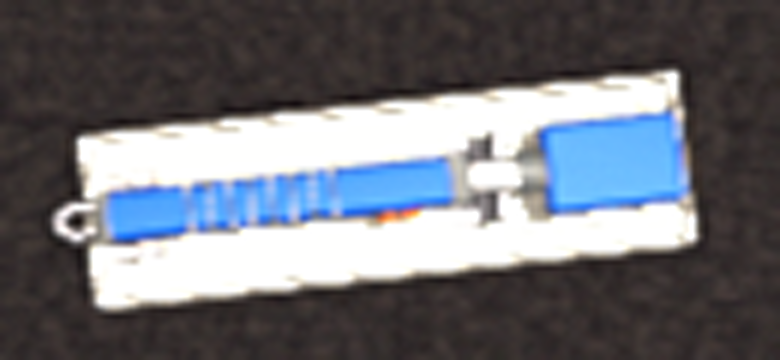

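The tray, handle, head and button all agree. The brush heading is about -1.461 rad with its origin near (0.5096, -0.0433). I'll move to hover above the button.

Call:
arm_command:
  plan:
    - [[-20,-17,0,0,0,0.04,-1],[-60,-51,0,0,0,0.12,-1],[-105,-90,0,0,0,0.21,-1],[-140,-120,0,0,0,0.28,-1],[-175,-150,0,0,0,0.35,-1],[-210,-180,0,0,0,0.42,-1],[-245,-210,0,0,0,0.5,-1],[-280,-240,0,0,0,0.57,-1],[-315,-270,0,0,0,0.64,-1],[-350,-300,0,0,0,0.71,-1],[-375,-322,0,0,0,0.76,-1],[-390,-335,0,0,0,0.79,-1]]
  squeeze: 30

```text
time_s: 1.3
ee_pos: [0.4439, 0.0391, 0.1759]
eef_rot: [-3.141, -0.0, 1.937]
force: [0.3, 0.1, 0.8]
grip_width: 0.094
grip_force: 0.0
```

```bash
cat >> h.py <<'E'
from scipy.spatial.transform import Rotation as Ro
def go(p,yaw):
    o=ctrl.get_obs();R=Ro.from_euler('xyz',o['eef_rot']);G=Ro.from_euler('xyz',[np.pi,0,yaw])
    print('t',o['time_s'],o['ee_pos'].round(4),o['eef_rot'].round(3),'F',o['force'].round(1),'w',round(o['grip_width'],4),o['grip_force'])
    print('shift',(R.inv().apply(np.array(p)-o['ee_pos'])*1000).round(1),'turn',(R.inv()*G).as_rotvec().round(3))
U=np.array([.109,-.994,0]);O=np.array([.5096,-.0433,0])
E
python3 - <<'E'
from h import *
go(O+.066*U+[0,0,.17],1.68)
print('pot',ray('top',530,182,.026),'sink',ray('top',469,180,0))
z=np.load('pics/t.png.npz');cv2.imwrite('pics/c2.png',cv2.resize(z['p'][110:250,450:610],None,fx=4,fy=4))
E
```

```text
t 1.3 [0.4439 0.0391 0.1759] [-3.141 -0.     1.937] F [0.3 0.1 0.8] w 0.094 0.0
shift [-164.3   15.1    5.9] turn [-0.     0.     0.257]
pot [ 0.61391705 -0.71913732  0.026     ] sink [ 0.62357059 -0.52758518  0.        ]
```

View pics/c2.png

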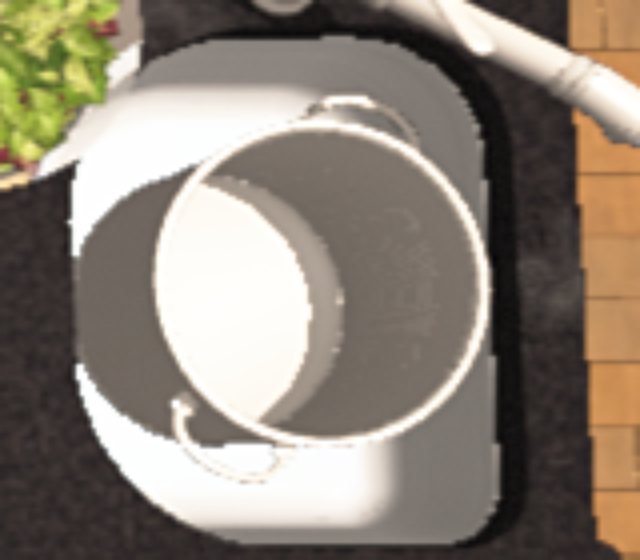

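The rim circle is centred at pixel (530.5, 181), so the pot mouth is at about (0.618, -0.72). Next is the hover, then a wrist check.

Call:
arm_command:
  plan:
    - [[-40,4,2,0,0,0.07,-1],[-85,8,4,0,0,0.14,-1],[-125,12,5,0,0,0.2,-1],[-150,14,6,0,0,0.24,-1],[-164,15,6,0,0,0.257,-1],[-164,15,6,0,0,0.257,-1],[-164,15,6,0,0,0.257,-1]]

```text
time_s: 2.0
ee_pos: [0.5163, -0.1053, 0.17]
eef_rot: [-3.141, -0.0, 1.685]
force: [0.2, 0.5, 0.6]
grip_width: 0.0939
grip_force: 0.0
```

Run:
```python
from h import *
go(O+.066*U+[0,0,.041],1.68)
p,d=shot('wrist','w1.png');print(cams.camera_info('wrist'))
```

```text
t 2.0 [ 0.5163 -0.1053  0.17  ] [-3.141 -0.     1.685] F [0.2 0.5 0.6] w 0.0939 0.0
shift [-3.70e+00  1.00e-01  1.29e+02] turn [-0.    -0.     0.005]
{'fx': 302.0381367543944, 'fy': 302.0381367543944, 'cx': 320.50088696225384, 'cy': 199.0983212749592, 'world_to_cam': array([[ 0.99344053,  0.1143444 ,  0.00112724, -0.50178876],
       [ 0.11091254, -0.96592932,  0.23383532, -0.18365374],
       [ 0.02782659, -0.23217646, -0.97227556,  0.34542058],
       [ 0.        ,  0.        ,  0.        ,  1.        ]])}
```

View pics/w1.png

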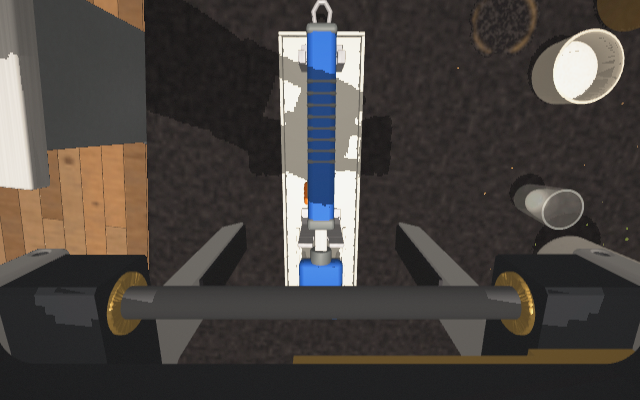

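The handle runs from (322, 28) to (321, 221), and the button shows at (306, 193). I'll refine the pose from this view.

Run:
```python
from h import *
p=np.load('pics/w1.png.npz')['p'];hsv=cv2.cvtColor(p,cv2.COLOR_BGR2HSV)
b=((hsv[...,0]>95)&(hsv[...,0]<125)&(hsv[...,1]>120));b[228:]=0;b[:,:280]=0;b[:,370:]=0
ys,xs=np.where(b);print(ys.min(),ys.max(),xs.min(),xs.max())
C=[]
for y in (35,60,120,180,210):
  x=np.where(b[y])[0];C.append(ray('wrist',x.mean(),y,.072));print(y,x.min(),x.max(),C[-1])
print('heading',np.arctan2(*(C[-1]-C[0])[[1,0]]), 'ends',ray('wrist',321,ys.min(),.072),ray('wrist',321,ys.max()+1,.072))
o=(hsv[...,0]>3)&(hsv[...,0]<22)&(hsv[...,1]>150);o[:170]=0;o[215:]=0;o[:,:290]=0;o[:,320:]=0
ys,xs=np.where(o);print(ys.min(),ys.max(),xs.min(),xs.max(),ray('wrist',xs.min(),ys.min(),.06),ray('wrist',xs.min(),ys.max()+1,.06))
```

```text
31 219 307 336
35 307 335 [0.50064619 0.04204311 0.072     ]
60 307 335 [0.5031046  0.02075644 0.072     ]
120 308 334 [ 0.50938049 -0.03358447  0.072     ]
180 308 333 [ 0.51573496 -0.09309883  0.072     ]
210 308 333 [ 0.5194041  -0.12497702  0.072     ]
heading -1.4589557119681404 ends [0.50026085 0.04537962 0.072     ] [ 0.52119546 -0.1358866   0.072     ]
182 203 304 307 [ 0.49865089 -0.09935901  0.06      ] [ 0.50112818 -0.12360454  0.06      ]
```

Call:
arm_command:
  plan:
    - [[-5,0.6,30,0,0,0,-1],[-5.5,0.6,70,0,0,0,-1],[-5.5,0.6,105,0,0,0,-1],[-5.5,0.6,125,0,0,0,-1],[-5.5,0.6,129,0,0,0,-1],[-5.5,0.6,129,0,0,0,-1],[-5.5,0.6,129,0,0,0,1],[-5.5,0.6,129,0,0,0,1],[-5.5,0.6,129,0,0,0,1],[-5.5,0.6,129,0,0,0,1],[-5.5,0.6,129,0,0,0,1],[-5.5,0.6,129,0,0,0,1]]
  squeeze: 35

```text
time_s: 3.25
ee_pos: [0.5179, -0.1116, 0.0412]
eef_rot: [-3.142, 0.0, 1.684]
force: [-0.5, 0.5, -0.4]
grip_width: 0.0491
grip_force: 0.0
```

Call:
arm_command:
  plan:
    - [[0,0,0,0,0,0,1],[0,0,0,0,0,0,1],[0,0,0,0,0,0,1],[0,0,0,0,0,0,1],[0,0,0,0,0,0,1],[0,0,0,0,0,0,1],[0,0,0,0,0,0,1],[0,0,0,0,0,0,1]]

```text
time_s: 4.05
ee_pos: [0.5179, -0.1115, 0.0411]
eef_rot: [-3.142, 0.0, 1.684]
force: [-0.9, -0.8, -0.4]
grip_width: 0.0261
grip_force: 35.0
```

Gripped flush, so the button is pressed. Now I'll draw back, which is tool +x.

Call:
arm_command:
  plan:
    - [[4,0,0,0,0,0,1],[12,0,0,0,0,0,1],[24,0,0,0,0,0,1],[36,0,0,0,0,0,1],[48,0,0,0,0,0,1],[60,0,0,0,0,0,1],[72,0,0,0,0,0,1],[84,0,0,0,0,0,1],[96,0,0,0,0,0,1],[105,0,0,0,0,0,1],[110,0,0,0,0,0,1],[110,0,0,0,0,0,1]]

```text
time_s: 5.25
ee_pos: [0.507, -0.0018, 0.0429]
eef_rot: [3.137, 0.001, 1.685]
force: [1.3, -2.1, 14.8]
grip_width: 0.0003
grip_force: 6.9
```

The fingers have shut to 0.3 mm, so the handle slipped out of the grip. I need to look.

Run:
```python
from h import *
p,d=shot('scene','s2.png');q,_=shot('top','t2.png');w,_=shot('wrist','w2.png')
a=cv2.resize(p[170:270,250:390],(560,400),interpolation=cv2.INTER_CUBIC)
b=cv2.resize(q[170:240,270:410],(560,280),interpolation=cv2.INTER_CUBIC)
c=cv2.resize(w,(448,280))
m=np.zeros((600,800,3),np.uint8);m[:300,:420]=cv2.resize(a,(420,300));m[:190,420:800]=cv2.resize(b,(380,190));m[310:590,:448]=c
cv2.imwrite('pics/m1.png',m)
o=ctrl.get_obs();print(o['ee_pos'],o['grip_width'],o['grip_force'],o['force'])
```

```text
[ 0.50698117 -0.00186038  0.04285363] 8.213117912563294e-05 6.975633034016937 [ 0.63201729 -0.790971   13.69001385]
```

View pics/m1.png

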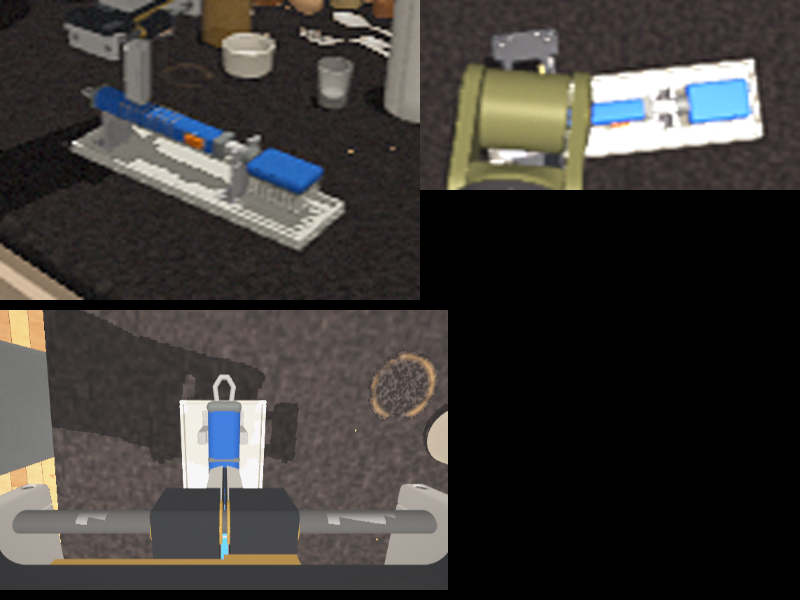

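Run:
```python
from h import *
p=np.load('pics/s2.png.npz')['p'];w=np.load('pics/w2.png.npz')['p']
a=cv2.resize(p[180:255,265:370],(800,571),interpolation=cv2.INTER_CUBIC);cv2.imwrite('pics/m2.png',a)
q=np.load('pics/t2.png.npz')['p'];hsv=cv2.cvtColor(q,cv2.COLOR_BGR2HSV)
b=(hsv[...,0]>95)&(hsv[...,0]<125)&(hsv[...,1]>120);b[:185]=0;b[238:]=0;b[:,:290]=0;b[:,400:]=0
n,l,s,c=cv2.connectedComponentsWithStats(b.astype(np.uint8));print(s[1:],c[1:])
hw=cv2.cvtColor(w,cv2.COLOR_BGR2HSV);b=(hw[...,0]>95)&(hw[...,0]<125)&(hw[...,1]>120)
for y in(140,170,200,210): 
  x=np.where(b[y])[0]; print(y,x.min(),x.max(),ray('wrist',x.mean(),y,.072)) if len(x) else 0
print('rear',min(np.where(b.any(1))[0]))
print(ray('wrist',320,min(np.where(b.any(1))[0]),.072), proj('scene',[.507,-.002,.043]),proj('scene',O+[0,0,.06]))
```

```text
[[368 199  24  16 309]
 [333 207  20   9 147]] [[379.36569579 206.67313916]
 [341.97278912 210.82993197]]
170 298 342 [0.50261797 0.03821028 0.072     ]
200 298 341 [0.50439573 0.0197968  0.072     ]
210 300 339 [0.50510983 0.01347247 0.072     ]
rear 145
[0.50095574 0.0528806  0.072     ] (np.float64(295.7156923750263), np.float64(210.18025324825183)) (np.float64(304.15684843545404), np.float64(209.871605929103))
```

View pics/m2.png

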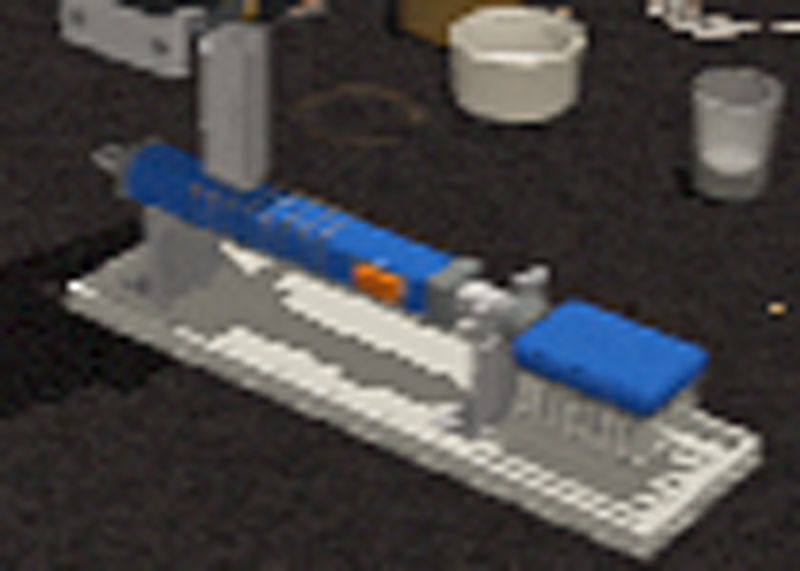

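Run:
```python
from h import *
d=np.load('pics/s2.png.npz')['d'];i=cams.camera_info('scene');T=np.linalg.inv(i['world_to_cam'])
def w(u,v): return (T[:3,:3]@(np.array([(u-i['cx'])/i['fx'],(v-i['cy'])/i['fy'],1])*d[v,u])+T[:3,3]).round(3)
for u in (294,296,298):
  for v in range(186,214,2): print(u,v,w(u,v))
z=np.load('pics/w2.png.npz');print([ (y,z['d'][y,320]) for y in range(150,400,20)])
```

```text
294 186 [ 0.488 -0.013  0.153]
294 188 [ 0.494 -0.007  0.141]
294 190 [ 0.492 -0.01   0.135]
294 192 [ 0.492 -0.009  0.127]
294 194 [ 0.492 -0.009  0.118]
294 196 [ 0.492 -0.009  0.111]
294 198 [ 0.492 -0.009  0.102]
294 200 [ 0.491 -0.01   0.095]
294 202 [ 0.492 -0.009  0.086]
294 204 [ 0.499 -0.001  0.072]
294 206 [ 0.49  -0.011  0.071]
294 208 [ 0.489 -0.011  0.063]
294 210 [ 0.49  -0.01   0.054]
294 212 [0.541 0.043 0.003]
296 186 [ 0.501 -0.01   0.148]
296 188 [ 0.502 -0.009  0.139]
296 190 [ 0.499 -0.013  0.133]
296 192 [ 0.503 -0.008  0.122]
296 194 [ 0.496 -0.015  0.119]
296 196 [ 0.499 -0.012  0.109]
296 198 [ 0.498 -0.013  0.102]
296 200 [ 0.5   -0.011  0.092]
296 202 [ 0.496 -0.016  0.087]
296 204 [ 0.499 -0.012  0.076]
296 206 [ 0.495 -0.016  0.071]
296 208 [ 0.493 -0.018  0.064]
296 210 [ 0.495 -0.016  0.054]
296 212 [0.54  0.031 0.008]
298 186 [ 0.514 -0.007  0.142]
298 188 [ 0.513 -0.009  0.135]
298 190 [ 0.512 -0.009  0.127]
298 192 [ 0.506 -0.015  0.124]
298 194 [ 0.511 -0.01   0.112]
298 196 [ 0.51  -0.011  0.104]
298 198 [ 0.509 -0.012  0.097]
298 200 [ 0.51  -0.011  0.088]
298 202 [ 0.511 -0.01   0.079]
298 204 [ 0.508 -0.013  0.073]
298 206 [ 0.499 -0.022  0.072]
298 208 [ 0.495 -0.027  0.067]
298 210 [ 0.497 -0.024  0.057]
298 212 [ 0.491 -0.03   0.053]
[(150, np.float32(0.17726016)), (170, np.float32(0.1811984)), (190, np.float32(0.18365975)), (210, np.float32(0.18454114)), (230, np.float32(0.17787641)), (250, np.float32(0.14825797)), (270, np.float32(0.13913843)), (290, np.float32(0.07438725)), (310, np.float32(0.072074205)), (330, np.float32(0.20479003)), (350, np.float32(0.06712442)), (370, np.float32(0.05529855)), (390, np.float32(0.052222718))]
```

Run:
```python
from h import *
for s in(-.053,0,.053):
  for z in(.1757,.21): print(s,z,proj('scene',np.array([.2195+.399*s,.504+.917*s,z])))
p=np.load('pics/s.png.npz')['p'];cv2.imwrite('pics/c4.png',cv2.resize(p[80:180,100:200],None,fx=5,fy=5))
```

```text
-0.053 0.1757 (np.float64(150.40720138302666), np.float64(165.01264587227678))
-0.053 0.21 (np.float64(148.66715556250088), np.float64(156.4017061758765))
0 0.1757 (np.float64(149.8261697895851), np.float64(159.95602716204968))
0 0.21 (np.float64(148.13145023434197), np.float64(151.5447465702341))
0.053 0.1757 (np.float64(149.27842430329383), np.float64(155.18909175666636))
0.053 0.21 (np.float64(147.62677108455384), np.float64(146.96908507223299))
```

View pics/c4.png

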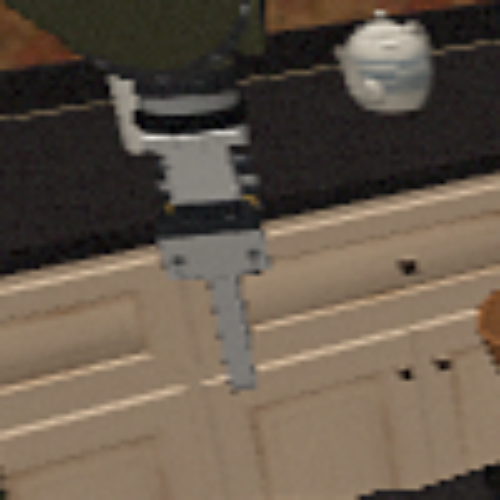

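The fingertips actually sit about 29 mm higher than the reported TCP. At the start the tip was seen at (148, 157.6), where the calibration predicts row 165 for a reported z of 0.176, so the tip was at about z ≈ 0.205. Now the shut fingers rest on the handle's top (0.072) while the reported z is 0.043. The first grip therefore only pinched the top edge. I'll lift, return and regrip 29 mm lower.

Call:
arm_command:
  plan:
    - [[0,0,-20,0,0,0,1],[0,0,-60,0,0,0,0],[0,0,-90,0,0,0,-1],[-20,0,-100,0,0,0,-1],[-50,0,-100,0,0,0,-1],[-80,0,-100,0,0,0,-1],[-100,0,-100,0,0,0,-1],[-103,0,-100,0,0,0,-1],[-103,0,-100,0,0,0,-1],[-103,0,-100,0,0,0,-1],[-103,0,-100,0,0,0,-1],[-103,0,-100,0,0,0,-1]]

```text
time_s: 6.6
ee_pos: [0.5171, -0.1039, 0.1412]
eef_rot: [3.142, -0.0, 1.685]
force: [-0.1, 0.8, -0.3]
grip_width: 0.085
grip_force: 0.0
```

```bash
cat > m.py <<'E'
from h import *
o=ctrl.get_obs();print(o['time_s'],o['ee_pos'].round(4),o['eef_rot'].round(4),o['grip_width'])
p,d=shot('wrist','wn.png');hsv=cv2.cvtColor(p,cv2.COLOR_BGR2HSV)
b=((hsv[...,0]>95)&(hsv[...,0]<125)&(hsv[...,1]>120));b[228:]=0;b[:,:260]=0;b[:,390:]=0
ys,xs=np.where(b);print(ys.min(),ys.max(),xs.min(),xs.max(),'ends',ray('wrist',321,ys.min(),.072),ray('wrist',321,ys.max()+1,.072))
C=[]
for y in (60,120,180,205):
  x=np.where(b[y])[0]
  if len(x): C.append(ray('wrist',x.mean(),y,.072));print(y,x.min(),x.max(),C[-1])
print('heading',np.arctan2(*(C[-1]-C[0])[[1,0]]))
f=(hsv[...,0]>3)&(hsv[...,0]<22)&(hsv[...,1]>150);f[:,:280]=0;f[:,320:]=0;f[:100]=0;f[225:]=0
ys,xs=np.where(f)
if len(ys):print('btn',len(ys),ys.min(),ys.max(),xs.min(),xs.max(),ray('wrist',xs.min(),ys.min(),.06),ray('wrist',xs.min(),ys.max()+1,.06))
E
python3 m.py
```

```text
6.6 [ 0.5171 -0.1039  0.1412] [ 3.1415e+00 -1.0000e-04  1.6847e+00] 0.08496108408400294
12 222 305 338 ends [0.50042408 0.05250285 0.072     ] [ 0.52119059 -0.12879695  0.072     ]
60 306 337 [0.50501965 0.01613059 0.072     ]
180 307 335 [ 0.51640046 -0.08697719  0.072     ]
205 307 334 [ 0.51867219 -0.11099443  0.072     ]
heading -1.4638117901669103
btn 79 180 204 302 305 [ 0.49829088 -0.0911515   0.06      ] [ 0.50078587 -0.11618789  0.06      ]
```

Call:
arm_command:
  plan:
    - [[0,0.8,30,0,0,0,-1],[0,0.8,70,0,0,0,-1],[0,0.8,105,0,0,0,-1],[0,0.8,122,0,0,0,-1],[0,0.8,129,0,0,0,-1],[0,0.8,129,0,0,0,-1],[0,0.8,129,0,0,0,1],[0,0.8,129,0,0,0,1],[0,0.8,129,0,0,0,1],[0,0.8,129,0,0,0,1],[0,0.8,129,0,0,0,1],[0,0.8,129,0,0,0,1]]

```text
time_s: 7.85
ee_pos: [0.518, -0.1045, 0.0123]
eef_rot: [3.141, 0.0, 1.684]
force: [0.0, 0.1, -0.3]
grip_width: 0.0494
grip_force: 0.0
```

Call:
arm_command:
  plan:
    - [[0,0,0,0,0,0,1],[0,0,0,0,0,0,1],[0,0,0,0,0,0,1],[0,0,0,0,0,0,1],[0,0,0,0,0,0,1],[0,0,0,0,0,0,1],[0,0,0,0,0,0,1]]

```text
time_s: 8.55
ee_pos: [0.5178, -0.1046, 0.012]
eef_rot: [-3.141, 0.0, 1.684]
force: [-1.0, -3.2, -1.9]
grip_width: 0.0274
grip_force: 35.0
```

Call:
arm_command:
  plan:
    - [[3,0,0,0,0,0,1],[7,0,0,0,0,0,1],[12,0,0,0,0,0,1],[17,0,0,0,0,0,1],[20,0,0,0,0,0,1],[20,0,0,0,0,0,1]]

```text
time_s: 9.15
ee_pos: [0.5156, -0.0839, 0.0121]
eef_rot: [3.142, -0.0, 1.684]
force: [0.7, -0.5, -3.1]
grip_width: 0.0278
grip_force: 35.0
```

```bash
python3 m.py
python3 - <<'E'
from h import *
q,_=shot('top','tn.png');hsv=cv2.cvtColor(q,cv2.COLOR_BGR2HSV)
b=(hsv[...,0]>95)&(hsv[...,0]<125)&(hsv[...,1]>120);b[:185]=0;b[238:]=0;b[:,:290]=0;b[:,400:]=0
n,l,s,c=cv2.connectedComponentsWithStats(b.astype(np.uint8));print(s[1:])
E
```

```text
9.15 [ 0.5156 -0.0839  0.0121] [ 3.1416e+00 -4.0000e-04  1.6844e+00] 0.02779397954804209
0 227 291 351 ends [0.50297392 0.03478076 0.072     ] [ 0.51493725 -0.06988179  0.072     ]
120 293 348 [ 0.50852367 -0.0158779   0.072     ]
205 295 346 [ 0.51327882 -0.05762201  0.072     ]
heading -1.45737331814941
[[368 199  24  16 305]
 [290 211  16  10 117]
 [306 210  10   9  58]]
```

The head stays put while the handle moves back. I'll continue.

Call:
arm_command:
  plan:
    - [[4,0,0,0,0,0,1],[12,0,0,0,0,0,1],[22,0,0,0,0,0,1],[32,0,0,0,0,0,1],[42,0,0,0,0,0,1],[52,0,0,0,0,0,1],[62,0,0,0,0,0,1],[72,0,0,0,0,0,1],[79,0,0,0,0,0,1],[84,0,0,0,0,0,1],[86,0,0,0,0,0,1],[86,0,0,0,0,0,1]]

```text
time_s: 10.45
ee_pos: [0.5058, 0.0012, 0.0121]
eef_rot: [-3.141, -0.0, 1.684]
force: [0.3, 0.0, -2.7]
grip_width: 0.0277
grip_force: 35.0
```

Call:
arm_command:
  plan:
    - [[1,0,0,0,0,0,1],[2,0,0,0,0,0,1],[3,0,0,0,0,0,1],[3,0,0,0,0,0,1]]

```text
time_s: 10.85
ee_pos: [0.5057, 0.0032, 0.0121]
eef_rot: [-3.142, 0.001, 1.684]
force: [0.2, -7.0, -3.9]
grip_width: 0.0276
grip_force: 35.0
```

Call:
arm_command:
  plan:
    - [[1,0,0,0,0,0,1],[2,0,0,0,0,0,1],[2,0,0,0,0,0,1]]

```text
time_s: 11.15
ee_pos: [0.5058, 0.0035, 0.0122]
eef_rot: [3.141, 0.003, 1.683]
force: [2.1, -21.7, -4.6]
grip_width: 0.0279
grip_force: 35.0
```

The rod is at its hard end: force is 22 N with no further motion. I'll release so the button springs out.

Call:
arm_command:
  plan:
    - [[-1,0,0,0,0,0,1],[-1,0,0,0,0,0,-1],[-1,0,0,0,0,0,-1],[-1,0,0,0,0,0,-1],[-1,0,0,0,0,0,-1],[-1,0,0,0,0,0,-1],[-1,0,0,0,0,0,-1],[-1,0,0,0,0,0,-1],[-1,0,-30,0,0,0,-1],[-1,0,-70,0,0,0,-1],[-1,0,-110,0,0,0,-1],[-1,0,-130,0,0,0,-1]]

```text
time_s: 12.35
ee_pos: [0.5065, 0.0048, 0.1456]
eef_rot: [3.138, 0.001, 1.684]
force: [0.1, 0.0, 0.2]
grip_width: 0.0938
grip_force: 0.0
```

```bash
python3 m.py
python3 - <<'E'
from h import *
p,_=shot('scene','s3.png');w=np.load('pics/wn.png.npz')['p']
m=np.vstack([cv2.resize(p[180:255,245:370],(500,300),interpolation=cv2.INTER_CUBIC),cv2.resize(w,(500,300))]);cv2.imwrite('pics/m3.png',m)
E
```

```text
12.35 [0.5065 0.0048 0.1456] [3.1376e+00 7.0000e-04 1.6838e+00] 0.09375925628744011
14 221 305 336 ends [0.49115515 0.16177085 0.072     ] [ 0.51197777 -0.02107017  0.072     ]
60 305 336 [0.49478932 0.12600565 0.072     ]
180 306 333 [0.50579948 0.0205248  0.072     ]
205 306 333 [ 0.50856246 -0.00399127  0.072     ]
heading -1.4652403718631806
btn 68 180 203 302 304 [0.48879678 0.01649408 0.06      ] [ 0.491224   -0.00804002  0.06      ]
```

View pics/m3.png

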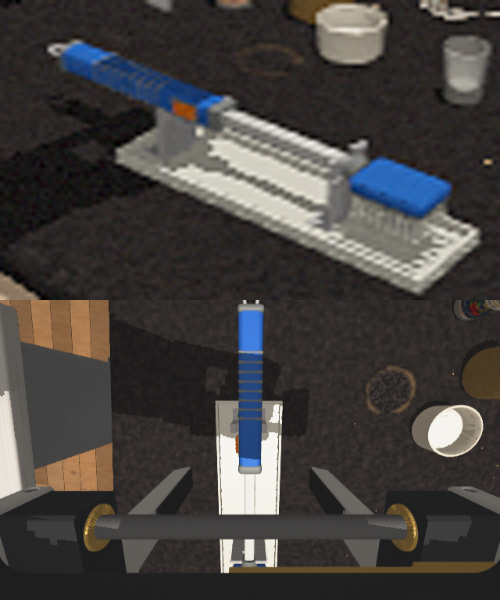

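The brush is drawn out, level, with the button proud. Now I'll grip it at the grip point with 60 N.

Call:
arm_command:
  plan:
    - [[20,0.5,0,0,0,0,-1],[50,1,0,0,0,0,-1],[78,1.8,5,0,0,0,-1],[84.5,1.8,30,0,0,0,-1],[84.5,1.8,70,0,0,0,-1],[84.5,1.8,105,0,0,0,-1],[84.5,1.8,127,0,0,0,-1],[84.5,1.8,133.5,0,0,0,-1],[84.5,1.8,133.5,0,0,0,-1],[84.5,1.8,133.5,0,0,0,1],[84.5,1.8,133.5,0,0,0,1],[84.5,1.8,133.5,0,0,0,1]]
  squeeze: 60

```text
time_s: 13.65
ee_pos: [0.4983, 0.089, 0.0095]
eef_rot: [3.14, 0.0, 1.684]
force: [-0.2, -0.2, -0.5]
grip_width: 0.0731
grip_force: 0.0
```

Call:
arm_command:
  plan:
    - [[0,0,0,0,0,0,1],[0,0,0,0,0,0,1],[0,0,0,0,0,0,1],[0,0,0,0,0,0,1],[0,0,0,0,0,0,1],[0,0,0,0,0,0,1],[0,0,0,0,0,0,1],[0,0,0,0,0,0,1],[0,0,0,0,0,0,1],[0,0,0,0,0,0,1]]

```text
time_s: 14.65
ee_pos: [0.4973, 0.089, 0.0085]
eef_rot: [-3.141, -0.0, 1.684]
force: [-5.2, -0.2, 3.6]
grip_width: 0.0275
grip_force: 60.0
```

Call:
arm_command:
  plan:
    - [[0,0,-3,0,0,0,1],[0,0,-8,0,0,0,1],[0,0,-16,0,0,0,1],[0,0,-26,0,0,0,1],[0,0,-38,0,0,0,1],[0,0,-50,0,0,0,1],[0,0,-62,0,0,0,1],[0,0,-74,0,0,0,1],[0,0,-85,0,0,0,1],[0,0,-92,0,0,0,1],[0,0,-95,0,0,0,1],[0,0,-95,0,0,0,1]]

```text
time_s: 15.85
ee_pos: [0.4978, 0.0875, 0.1037]
eef_rot: [-3.141, 0.002, 1.683]
force: [-0.5, -6.9, -4.8]
grip_width: 0.0277
grip_force: 60.0
```

Run:
```python
from h import *
p=np.array([.600,-.700,0])-.3075*U
print(p); go(p+[0,0,.105],1.68)
q,d=shot('scene','s4.png')
i=cams.camera_info('scene');T=np.linalg.inv(i['world_to_cam'])
hsv=cv2.cvtColor(q,cv2.COLOR_BGR2HSV);b=(hsv[...,0]>100)&(hsv[...,0]<125)&(hsv[...,1]>140);b[:,:230]=0;b[:150]=0
n,l,s,c=cv2.connectedComponentsWithStats(b.astype(np.uint8))
for k in range(1,n):
  if s[k,4]>40:
    v,u=np.where(l==k);P=np.stack([(u-i['cx'])/i['fx']*d[v,u],(v-i['cy'])/i['fy']*d[v,u],d[v,u]],-1)@T[:3,:3].T+T[:3,3];print(s[k],np.median(P,0).round(3),np.percentile(P[:,2],90))
cv2.imwrite('pics/m4.png',cv2.resize(q[130:270,220:400],None,fx=3,fy=3))
```

```text
[ 0.5664825 -0.394345   0.       ]
t 15.85 [0.4978 0.0875 0.1037] [-3.141e+00  2.000e-03  1.683e+00] F [-0.5 -6.9 -4.8] w 0.0277 60.00507652759552
shift [-4.865e+02  1.440e+01 -4.000e-01] turn [-0.     0.002  0.003]
[264 166   6  10  43] [0.478 0.122 0.174] 0.18228264820960183
[277 172  27  27 191] [0.496 0.025 0.14 ] 0.15998843215607872
[332 220  25  20 252] [ 0.521 -0.218  0.05 ] 0.06119925433012515
```

View pics/m4.png

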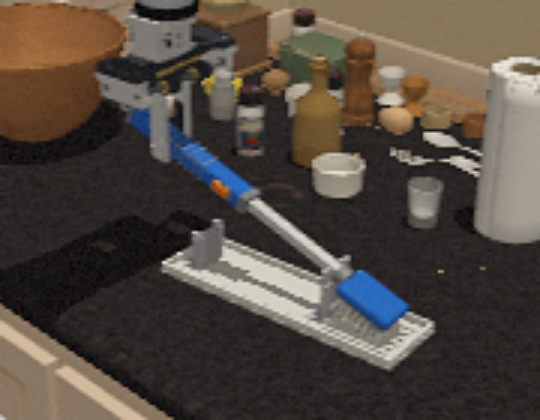

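The lift tilted the brush because the ferrule was still hooked against the fork. I'll lower it back along the same path, regrip, ease it 4 mm forward and lift again.

Call:
arm_command:
  plan:
    - [[0,0,8,0,0,0,1],[0,0,20,0,0,0,1],[0,0,32,0,0,0,1],[0,0,44,0,0,0,1],[0,0,56,0,0,0,1],[0,0,68,0,0,0,1],[0,0,78,0,0,0,1],[0,0,85,0,0,0,1],[0,0,89,0,0,0,1],[0,0,91,0,0,0,1],[0,0,91,0,0,0,1]]

```text
time_s: 17.0
ee_pos: [0.4969, 0.0889, 0.0121]
eef_rot: [-3.14, 0.0, 1.684]
force: [-4.8, 0.7, -1.1]
grip_width: 0.0278
grip_force: 60.0
```

```bash
cat > s.py <<'E'
from h import *
import sys
q,d=shot('scene','sn.png')
i=cams.camera_info('scene');T=np.linalg.inv(i['world_to_cam'])
hsv=cv2.cvtColor(q,cv2.COLOR_BGR2HSV);b=(hsv[...,0]>100)&(hsv[...,0]<125)&(hsv[...,1]>140);b[:,:230]=0;b[:150]=0
n,l,s,c=cv2.connectedComponentsWithStats(b.astype(np.uint8))
for k in range(1,n):
  if s[k,4]>25:
    v,u=np.where(l==k);P=np.stack([(u-i['cx'])/i['fx']*d[v,u],(v-i['cy'])/i['fy']*d[v,u],d[v,u]],-1)@T[:3,:3].T+T[:3,3];print(s[k],np.median(P,0).round(3),np.percentile(P[:,2],[10,90]).round(3))
print(ctrl.get_obs()['force'])
E
python3 s.py
```

```text
[265 191   5   9  36] [0.478 0.128 0.073] [0.062 0.078]
[277 194  28  18 158] [0.494 0.02  0.073] [0.059 0.076]
[337 221  26  16 238] [ 0.522 -0.239  0.064] [0.055 0.066]
[-5.44417579  0.98899934 -0.88621821]
```

Call:
arm_command:
  plan:
    - [[0,0,0,0,0,0,-0.2],[0,0,0,0,0,0,-0.2],[0,0,0,0,0,0,-0.2],[0,0,0,0,0,0,-0.2],[0,0,0,0,0,0,-0.2]]

```text
time_s: 17.55
ee_pos: [0.4979, 0.089, 0.0128]
eef_rot: [3.141, 0.0, 1.684]
force: [-0.1, 0.9, 0.1]
grip_width: 0.0563
grip_force: 0.0
```

```bash
python3 s.py
python3 - <<'E'
from h import *
def ex(f):
  q=np.load(f)['p'];hsv=cv2.cvtColor(q,cv2.COLOR_BGR2HSV);b=(hsv[...,0]>100)&(hsv[...,0]<125)&(hsv[...,1]>140);b[:,:230]=0;b[:150]=0
  n,l,s,c=cv2.connectedComponentsWithStats(b.astype(np.uint8));print(f,[(list(s[k]),c[k].round(1)) for k in range(1,n) if s[k,4]>25])
ex('pics/s3.png.npz');ex('pics/sn.png.npz')
w,_=shot('wrist','w5.png');o=ctrl.get_obs();print(o['ee_pos'],o['grip_width'],o['force'])
hw=cv2.cvtColor(w,cv2.COLOR_BGR2HSV);b=(hw[...,0]>95)&(hw[...,0]<125)&(hw[...,1]>120)
for y in range(20,240,30):
  x=np.where(b[y])[0]
  if len(x): print(y,x.min(),x.max(),ray('wrist',x.mean(),y,.072))
E
```

```text
[274 195  31  18 172] [0.493 0.024 0.07 ] [0.056 0.073]
[337 221  26  15 235] [ 0.523 -0.24   0.066] [0.057 0.068]
[ 0.19407248  0.80867381 -0.91041451]
pics/s3.png.npz [([np.int32(261), np.int32(191), np.int32(40), np.int32(20), np.int32(231)], array([278.6, 199.5])), ([np.int32(332), np.int32(219), np.int32(26), np.int32(15), np.int32(227)], array([344.6, 226.2]))]
pics/sn.png.npz [([np.int32(274), np.int32(195), np.int32(31), np.int32(18), np.int32(172)], array([288.4, 203.2])), ([np.int32(337), np.int32(221), np.int32(26), np.int32(15), np.int32(235)], array([349.3, 228. ]))]
[0.49786369 0.0889919  0.01271371] 0.056464823896229865 [-0.17729152 -0.45247904  0.29928681]
170 292 345 [0.49239096 0.13317251 0.072     ]
200 292 344 [0.49384826 0.11784278 0.072     ]
230 298 339 [0.49589673 0.1018203  0.072     ]
```

The brush is back level in the stand and still extended, about 18 mm further forward and clear of the fork. I'll regrip 18 mm forward and lift straight up.

Call:
arm_command:
  plan:
    - [[-6,0,0,0,0,0,-0.2],[-13,-0.3,0,0,0,0,-0.2],[-18,-0.3,0,0,0,0,-0.2],[-18,-0.3,0,0,0,0,-0.2],[-18,-0.3,0,0,0,0,1],[-18,-0.3,0,0,0,0,1],[-18,-0.3,0,0,0,0,1],[-18,-0.3,0,0,0,0,1],[-18,-0.3,0,0,0,0,1],[-18,-0.3,0,0,0,0,1],[-18,-0.3,0,0,0,0,1],[-18,-0.3,0,0,0,0,1]]
  squeeze: 60

```text
time_s: 18.85
ee_pos: [0.499, 0.0712, 0.0126]
eef_rot: [-3.141, -0.0, 1.684]
force: [-6.1, 0.3, 5.5]
grip_width: 0.028
grip_force: 60.0
```

Call:
arm_command:
  plan:
    - [[0,0,0,0,0,0,1],[0,0,0,0,0,0,1],[0,0,0,0,0,0,1],[0,0,0,0,0,0,1],[0,0,-3,0,0,0,1],[0,0,-8,0,0,0,1],[0,0,-14,0,0,0,1],[0,0,-20,0,0,0,1],[0,0,-25,0,0,0,1],[0,0,-28,0,0,0,1],[0,0,-30,0,0,0,1],[0,0,-30,0,0,0,1]]

```text
time_s: 20.05
ee_pos: [0.4996, 0.0711, 0.0429]
eef_rot: [3.141, 0.0, 1.684]
force: [0.7, -0.3, -4.1]
grip_width: 0.0276
grip_force: 60.0
```

```bash
python3 s.py; python3 -c "
from h import *
go([0,0,0],1.68)"
```

```text
[264 185  10  10  69] [0.479 0.118 0.098] [0.085 0.102]
[281 190  24  16 142] [0.497 0.015 0.1  ] [0.085 0.103]
[337 214  26  15 238] [ 0.522 -0.24   0.094] [0.086 0.097]
[-1.7883723  -0.59064931 -3.48423352]
t 20.1 [0.4995 0.0711 0.0426] [ 3.142 -0.     1.684] F [-1.8 -0.6 -3.5] w 0.0277 59.96449112892151
shift [ -14.3 -504.3   42.6] turn [ 0.    -0.     0.004]
```

It lifts level and free. I'll raise it further, then carry it to the pot.

Call:
arm_command:
  plan:
    - [[0,0,-6,0,0,0,1],[0,0,-15,0,0,0,1],[0,0,-26,0,0,0,1],[0,0,-38,0,0,0,1],[0,0,-48,0,0,0,1],[-3,0,-56,0,0,0,1],[-10,0.5,-62,0,0,0,1],[-20,1,-65,0,0,0,1],[-34,1.5,-65,0,0,0,1],[-50,2,-65,0,0,0,1],[-66,2.7,-65,0,0,0,1],[-82,3.4,-65,0,0,0,1]]

```text
time_s: 21.3
ee_pos: [0.5119, -0.0117, 0.1071]
eef_rot: [-3.141, -0.0, 1.683]
force: [0.1, -0.4, -2.8]
grip_width: 0.0277
grip_force: 60.0
```

Call:
arm_command:
  plan:
    - [[-16,0.6,0,0,0,0,1],[-34,1.4,0,0,0,0,1],[-52,2,0,0,0,0,1],[-70,2.8,0,0,0,0,1],[-88,3.6,0,0,0,0,1],[-106,4.3,0,0,0,0,1],[-124,5,0,0,0,0,1],[-142,5.8,0,0,0,0,1],[-160,6.5,0,0,0,0,1],[-178,7.2,0,0,0,0,1],[-194,7.8,0,0,0,0,1],[-208,8.4,0,0,0,0,1]]

```text
time_s: 22.5
ee_pos: [0.5441, -0.2172, 0.1076]
eef_rot: [-3.142, -0.0, 1.684]
force: [-0.2, 0.2, -3.0]
grip_width: 0.0273
grip_force: 60.0
```

Call:
arm_command:
  plan:
    - [[-14,0.6,0,0,0,0,1],[-30,1.2,0,0,0,0,1],[-48,2,0,0,0,0,1],[-66,2.7,0,0,0,0,1],[-84,3.4,0,0,0,0,1],[-102,4.2,0,0,0,0,1],[-120,5,0,0,0,0,1],[-138,5.7,0,0,0,0,1],[-154,6.3,0,0,0,0,1],[-167,6.8,0,0,0,0,1],[-175,7,0,0,0,0,1],[-180,7.2,0,0,0,0,1]]

```text
time_s: 23.7
ee_pos: [0.5713, -0.3945, 0.1073]
eef_rot: [-3.141, -0.0, 1.684]
force: [0.0, 0.2, -3.0]
grip_width: 0.0278
grip_force: 60.0
```

Call:
arm_command:
  plan:
    - [[0,0,0,0,0,0,1],[0,0,0,0,0,0,1],[0,0,0,0,0,0,1],[0,0,0,0,0,0,1],[0,0,0,0,0,0,1]]

```text
time_s: 24.2
ee_pos: [0.5715, -0.3936, 0.1078]
eef_rot: [3.141, 0.0, 1.684]
force: [0.3, -0.0, -2.5]
grip_width: 0.0274
grip_force: 60.0
```

```bash
python3 s.py
python3 - <<'E'
from h import *
q,d=shot('top','t6.png');a=np.load('pics/sn.png.npz')['p']
hsv=cv2.cvtColor(q,cv2.COLOR_BGR2HSV);b=(hsv[...,0]>100)&(hsv[...,0]<125)&(hsv[...,1]>140);b[:,:300]=0
n,l,s,c=cv2.connectedComponentsWithStats(b.astype(np.uint8))
for k in range(1,n):
  if s[k,4]>25: print(s[k],c[k],ray('top',*c[k],.17))
o=ctrl.get_obs();print(o['time_s'],o['ee_pos'],o['eef_rot'],o['moment'])
cv2.imwrite('pics/m6.png',np.vstack([q[90:290,280:620],cv2.resize(a[150:400,215:640],(340,200))]))
E
```

```text
[377 205  18  14 138] [ 0.553 -0.348  0.163] [0.151 0.168]
[402 213  34  21 224] [ 0.567 -0.454  0.165] [0.151 0.168]
[490 245  34  21 413] [ 0.591 -0.701  0.16 ] [0.152 0.162]
[ 0.68067907  0.28698338 -3.17242798]
[533 171  28  19 400] [546.915 180.18 ] [ 0.60254453 -0.69013393  0.17      ]
[421 188  18  11 151] [428.33774834 192.58940397] [ 0.56562869 -0.34293205  0.17      ]
24.3 [ 0.57142701 -0.39365073  0.10772316] [3.14152635e+00 1.77385768e-05 1.68395753e+00] [0.21472739 0.09902156 0.02603312]
```

View pics/m6.png

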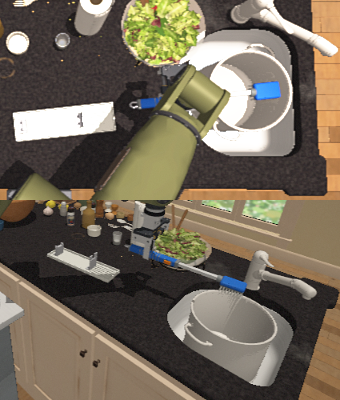

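The head is level over the pot mouth at about (0.60, -0.70). The bristle tips are at about z = 0.12 and the brush is steady, so I'm handing in.

```bash
python3 -c "
from station import ctrl
print(ctrl.hand_in())"
```

```text
the job is handed in; nothing more can be done
None
```

I handed the job in at about 24 s with the brush drawn out to its second stop, button out, and held level and still with the bristle tips about 95 mm above the pot's rim; a first grip and a first lift went wrong and were redone, and the judge's result was not returned.

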